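# Clamp a turbo cartridge in the balancing rig and jog it

### The arm

A 7-joint arm with a two-finger parallel gripper is mounted at the origin on the work surface. World frame = base frame: x ahead of the robot, y to its left, z up, the work surface at z = 0. Lengths are in m, angles in rad, forces in N, time in s.
With the tool pointing down it reaches from about 0.4 to 0.875 m from the base axis. Payload 19.3 kg.
Tool frame: the origin (TCP) lies at the very end of the fingers, on their centre line; the grasp point (between the pads) lies 19 mm behind it; z points along the fingers, y is the line along which they close (so a half turn about z gives the same grasp; the last joint's range is limited). The gripper opens to 85 mm and grips with 20 to 120 N. Pads are 22 mm wide; open, the fingers measure 114 mm over their backs; the gripper's body (76 mm by 85 mm) begins 54 mm behind the grasp point. The pads swing forward as they close: fully open they stand 13 mm farther back than shut.
Start: joints at [1.238, 0.521, -0.036, 1.599, 0.021, 1.021, -0.113], TCP at [0.162, -0.604, 0.231] pointing down, gripper open.
Joint ranges: [-2.91, 2.91], [-0.3, 2.13], [-1.5, 1.42], [0.17, 2.43], [-1.26, 4.41], [0.16, 1.93], [-2.52, 2.52]. Speed limits (rad/s): [1.89, 1.89, 2.39, 2.39, 3.01, 3.01, 3.01].

### API

Orientations are given as [roll, pitch, yaw] about the fixed x, y, z axes, in that order (R = Rz(yaw) Ry(pitch) Rx(roll)).
In Python, from workcell import monitor, optics, workorder gives the robot as it stands.
- The arm moves only by the tool apply_moves, never from a script. Its arguments are lists of equal length, an entry for each row: "linear": the shift along the tool's x, y, z each as a share of 0.1 m, from -1 to 1, a list of three; "delta_rot": the turn, a rotation vector about the tool's x, y, z each as a share of 120 degrees, from -1 to 1, a list of three. A call has exactly 5 rows; each row is the pose to reach, as a shift and turn from the pose commanded when the call began, along the tool's axes at that moment; what a row does not reach only later rows make up. A row lasts 1/12 s, in which the tool goes at most 41.7 mm and 7.16 degrees, less where a joint would pass 70% of its speed; a pose out of reach is approached as far as the arm can. A call with a number of a shift or a turn outside -1 to 1 is refused whole. A call with a gripper value outside its range is refused whole. "gripper" is the opening, from -1 (shut) to 1 (fully open), set as the call begins (left out, the last holds). The fingers move at their own pace and stop on an object; "force" is the grip in N (left out, the last holds). Time passes only in rows, so rows that repeat a pose let the fingers close, or fill a call up. It gives the time, the measured TCP pose, the force, the opening and the grip force at its end, in the units of the state.
- monitor.observe(): the state, without advancing time (a new reading comes with each control period).
- optics.grab_frame(name): name is "side" or "top" or "wrist"; returns (picture, depth): 400x640x3 uint8, red, green, blue; 400x640 float32, m along the optical axis (not along the pixel's ray), 0 where there is no reading.
- optics.camera_info(name): a dict with "fx", "fy", "cx", "cy" (pixels), "rvec" (rotation vector, rad) and "tvec" (3), from world to camera coordinates, as OpenCV has them; the wrist camera has in their place "T_tool_cam" (4x4, takes a point from camera to tool coordinates, whose origin is the TCP and whose axes are the flange's). Camera axes: x right, y down, z forward; pixel columns grow to the right and rows downward; lengths in m; the calibration is good to about 2 mm. The wrist camera is an equidistant fisheye: a pixel r from the principal point sees the ray r / f radians off the axis. A picture is of the moment at which its call begins: read the wrist's pose just before it. camera_info takes no time and is no camera call.
- workorder.job_done(): hands the job in; it is judged then, once.
The state is a dict: "clock": time; "qpos": joint angles; "qd": joint speeds; "joint_efforts": joint torques, N m; "position": TCP position; "tool_rot": TCP orientation; "force": force on the tool from outside, world axes, zero at the start; "moment": the same for the moment, N m; "grip_width": finger opening in m; "finger_force": force on a finger pad.
Only numpy, scipy, OpenCV 4.12 (cv2) and the standard library are available. Lean on these libraries where they do the work, as an engineer would, in place of code of your own. Each camera call takes 0.05 s, during which the arm holds its last target. There are 200 camera calls.

### The job

Get the turbocharger cartridge running on the bench rig: first push the fork-shaped clamp fully down over the cartridge, then press the raised end of the rocker switch on the control box so that it tips fully over, and then press the flat round start button all the way in. The rig runs only while that button is held, so finish while still holding the button down. Never press the mushroom-headed stop button, and leave the cartridge in its nest and the loose parts on the bench where they are.

Things in the scene. Friction and masses are not known exactly. Their poses are not given: they have to be found in the camera images.
- fixture: Fixed steel clamping fixture on the bench. Origin: underside centre of the nest, on the bench; z up; its -x side faces roughly to the robot. Base plate 150 x 120 x 12 mm, x -65 to +85 mm. A collar 36 mm high holds the cartridge. The clamp's hinge cheeks at x +68 mm are 78 mm high. It stands on the left and the control box on the right, or the other way round.
- clamp_hinge (a point): Middle of the clamp's hinge line, fixed on the fixture at x +68, y 0, z 64 mm of its frame; the hinge line runs along the fixture's y.
- clamp (a joint): Clamp angle in rad: 0 = fully raised (0.6 rad above level), 0.6 = fully down and level, its stop. It starts between 0 and 0.2. The stiff hinge stays where it is left; about 3 to 6 N straight down on the cross-bar moves it. An aluminium fork: two side bars straddle the cartridge's wheel and a flat cross-bar joins them at the front.
- clamp_bar (a point): Centre of the top face of the clamp's cross-bar, where to push: 142 mm from the hinge line along the fork and 5 mm above the fork's centre plane. Swings with the clamp, down and toward the fixture's -x. The cross-bar is 28 mm deep (radially), 90 mm wide (along the fixture's y), 10 mm thick; fully down its top is 69 mm above the bench, with nothing below it.
- cartridge: Loose turbocharger cartridge, 0.8 kg (varies), standing in the nest with its compressor wheel up. Origin: centre of its underside, 12 mm above the bench. Body 56 mm in diameter and 38 mm high, then a 96 mm flange 8 mm thick, then a wheel 66 mm in diameter; its top is 92 mm above the bench. The clamped fork lies about 2 mm above the flange.
- console: Fixed grey control box, 120 (x) x 260 (y) x 50 mm high. Origin: underside centre, on the bench; -x faces roughly to the robot. On its top the rocker switch, start button and stop button stand 78 mm apart in a row along its y, in any order, all with the box's yaw.
- rocker_base: Fixed housing of the rocker switch, 76 (x) x 40 (y) x 12 mm, origin at its underside centre on the box's top. Its x axis is the rocker's long direction. The rocker's pivot is at z 26 mm above this origin, along y.
- rocker (a joint): Rocker angle in rad: 0 = off, as it starts, with its +x end (away from the robot) high; 0.5 = on, with that end fully down, its stop. It stays where it is left; pressing at the high end takes 2 to 5 N. Black cap 60 (x) x 28 (y) x 8 mm, tilted 0.25 rad either way.
- rocker_high_end (a point): Point on the top face of the rocker cap, 26 mm from the pivot toward the end that is high at the start; press here. It sinks about 13 mm as the rocker tips over. It moves with the cap.
- start_base: Fixed round housing of the start button, 46 mm in diameter, 12 mm high; origin at its underside centre on the box's top.
- start (a joint): Start button's travel in m: 0 = out, 0.006 = all the way in. Spring return; 1.5 N starts it and 5 N takes it all the way in.
- start_top (a point): Centre of the flat top of the round start button (cap 30 mm in diameter), 22 mm above the box's top when out, 16 mm when in; moves with it.
- stop_base: Fixed round housing of the stop button, 40 mm in diameter, 12 mm high; origin at its underside centre on the box's top. It carries a domed mushroom head 44 mm in diameter, top 36 mm above the box's top. Do not press it.
- stop (a joint): Stop button's travel in m: 0 = out, 0.006 = in; spring return. Must stay out.
- volute: Loose aluminium compressor cover, about 115 mm across and 40 mm high, with an outlet stub; on the bench beyond the work. Origin: centre of its underside. Bystander.
- bush: Loose dark steel ring 36 mm in diameter, 30 mm high, standing in front of the fixture. Origin: centre of its underside. Bystander.
- wrench: Loose wrench 170 mm long, lying flat in front of the control box. Origin: under its middle, its own x axis along its length. Bystander.
Things that resemble listed ones, but are neither listed nor needed, are in the scene too. Leave any yellow look-alike of the fixture alone.

How it is judged:
On the way, in this order (a step that is already met when the one before it is completed fails the run):
1. the clamp is fully down (value of joint clamp above 0.54 rad), for 0.2 s.
2. the rocker is tipped fully over (value of joint rocker above 0.42 rad), for 0.2 s.
3. the start button is pressed in (value of joint start above 0.005 m), for 0.2 s.
At the end, for the whole second after the job is handed in: Clamp within 0.06 rad of fully down, rocker within 0.08 rad of fully over; the fingers hold the start button in (over 5 of 6 mm, over 2 N); stop button out; cartridge within 12 mm, and loose cover, ring and wrench within 25 mm, of where they started (value of joint clamp above 0.54 rad and value of joint rocker above 0.42 rad and value of joint start above 0.005 m and contact force between the fingers and start_base above 2 N and value of joint stop below 0.002 m and distance of cartridge from where it was at the start of the episode below 0.012 m and distance of each of volute, bush, wrench from where it was at the start of the episode below 0.025 m); the arm keeps its last pose, push and grip.
It fails at once if the rocker is tipped over before the clamp is down (value of joint rocker above 0.3 rad and value of joint clamp below 0.54 rad).
It fails at once if the start button is pressed before the clamp is down and the rocker over (value of joint start above 0.003 m and (value of joint clamp below 0.54 rad or value of joint rocker below 0.42 rad)).
It fails at once if the stop button is pressed (value of joint stop above 0.003 m).
It fails at once if the cartridge is lifted or knocked from its nest (distance of cartridge from where it was at the start of the episode above 0.012 m).
It fails at once if a loose part on the bench is lifted or pushed away (distance of any of volute, bush, wrench from where it was at the start of the episode above 0.025 m).
It also fails if it takes over 56 s, if anything falls off the work surface, if the arm or the gripper's body presses on something with over 40 N, if the wrist force passes 120 N, or if a joint passes its speed limit or range.

## Working session

There is one attempt and no reset: what is moved stays moved. The work goes in short steps, Python scripts to look and compute and a tool call to move; the robot and the scene stay as the last step left them, time stands still between calls to the robot, and variables do not carry over. Pictures are saved under pics/ and viewed, at most 10 in all, crops included, and the job is handed in when it is done.

Besides the shell and the picture viewer there is one more tool, called after ">>>" as a command line: name --argument value ..., lists and objects as JSON in quotes. apply_moves: Moves the arm, as the interface text tells. Its arguments: {"type":"object","properties":{"linear":{"type":"array"},"delta_rot":{"type":"array"},"gripper":{"type":"number"},"force":{"type":"number"}},"required":["linear","delta_rot"]}

```bash
mkdir -p pics; cat > h.py <<'E'
import numpy as np, cv2
from scipy.spatial.transform import Rotation as Rn
from workcell import monitor, optics, workorder
def cloud(n):
    im,d=optics.grab_frame(n); c=optics.camera_info(n)
    R=cv2.Rodrigues(np.array(c['rvec'],float))[0]; t=np.array(c['tvec'],float).ravel()
    v,u=np.mgrid[:400,:640]
    P=np.stack([(u-c['cx'])/c['fx']*d,(v-c['cy'])/c['fy']*d,d],-1)
    return im,d,(P-t)@R
E
python3 - <<'E'
from h import *
s=monitor.observe(); print({k:np.round(v,3) for k,v in s.items()})
for n in('top','side'):
    im,d,P=cloud(n); np.savez(n,im=im,d=d,P=P); cv2.imwrite(f'pics/{n}.png',im[...,::-1])
    c=optics.camera_info(n);R=cv2.Rodrigues(np.array(c['rvec'],float))[0];print(n,-R.T@np.array(c['tvec']).ravel(),R[2],c['fx'],(d>0).mean())
E
```

```text
{'clock': np.float64(0.0), 'qpos': array([ 1.238,  0.522, -0.036,  1.6  ,  0.021,  1.021, -0.113]), 'qd': array([ 0.   ,  0.001, -0.001,  0.001,  0.001,  0.   , -0.001]), 'joint_efforts': array([ 0.0000e+00, -9.2711e+01,  1.9800e+00, -3.6993e+01,  1.8000e-02,
        8.0000e-03,  0.0000e+00]), 'position': array([ 0.162, -0.603,  0.231]), 'tool_rot': array([-3.14 ,  0.   ,  0.263]), 'force': array([-0.115,  0.062,  0.814]), 'moment': array([ 0.004,  0.066, -0.01 ]), 'finger_force': np.float64(0.0), 'grip_width': np.float64(0.085)}
top [ 0.33125451 -0.05986109  1.38836835] [ 0.11531529 -0.01447378 -0.99322349] 455.1592526139577 0.99608984375
side [0.18992084 0.56026296 0.83005286] [ 0.28608183 -0.62906974 -0.72279212] 375.0577550317891 0.99612109375
```

View pics/top.png

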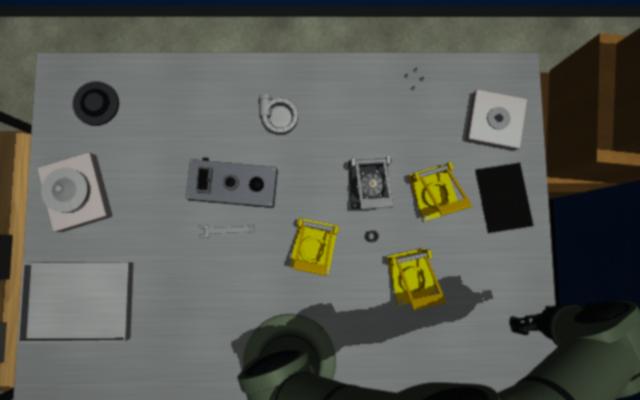

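View pics/side.png

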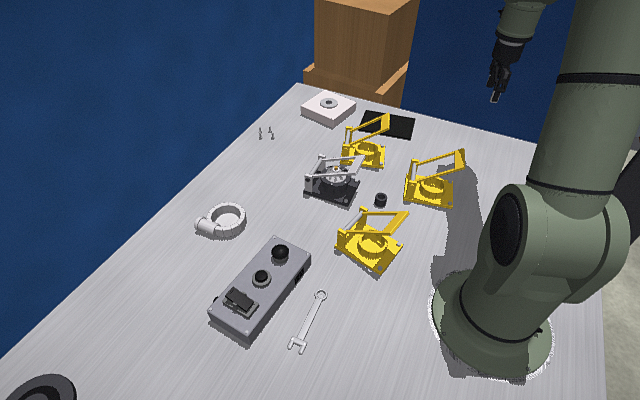

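The top view shows the steel fixture at (372,183), with three yellow look-alikes at (313,247), (437,192) and (415,278), which I'll leave alone. The grey console is at (232,183). On it are the rocker at (204,179), a middle button at (231,183) and a right button at (257,184). The ring is at (372,236) and the wrench at (228,230). In the side view the rocker is at (240,300), the middle button at (262,278) and the right button at (281,251). Next I'll measure heights and look closer.

```bash
cat > m.py <<'E'
from h import *
T=np.load('top.npz');S=np.load('side.npz')
pts=[]
for n,A,bx in(('top',T,(180,150,290,215)),('side',S,(200,225,320,350))):
    P=A['P'];x0,y0,x1,y1=bx;Q=P[y0:y1,x0:x1].reshape(-1,3);I=A['im'][y0:y1,x0:x1].reshape(-1,3)
    print(n,'bench z',np.median(P[300:315,140:200,2]) if n=='top' else np.median(P[330:350,350:390,2]))
    m=(Q[:,2]>.042)&(Q[:,2]<.056);B=Q[m]
    r=cv2.minAreaRect((B[:,:2]*1000).astype(np.float32));print('box top z',np.median(B[:,2]),r)
    H=np.zeros((600,600),np.uint8); k=Q[:,2]>.060
    ij=((Q[k][:,:2]-[.4,-.05])*1000).astype(int); ok=((ij>=0)&(ij<600)).all(1)
    H[ij[ok,0],ij[ok,1]]=255
    H=cv2.morphologyEx(H,cv2.MORPH_CLOSE,np.ones((9,9)));nn,L,st,ce=cv2.connectedComponentsWithStats(H)
    for i in range(1,nn):
        if st[i,4]<150: continue
        z=Q[k][ok][L[ij[ok,0],ij[ok,1]]==i]
        print(' blob ctr',ce[i][::-1]/1000+[.4,-.05],'area',st[i,4],'z5/50/95',np.percentile(z[:,2],[5,50,98]).round(4))
crops=[cv2.resize(A['im'][y0:y1,x0:x1,::-1],(380,int(380*(y1-y0)/(x1-x0))),interpolation=2) for A,(x0,y0,x1,y1) in((S,(200,225,320,350)),(S,(290,130,410,220)))]
h=max(c.shape[0] for c in crops)
cv2.imwrite('pics/crop.png',np.hstack([cv2.copyMakeBorder(c,0,h-c.shape[0],0,10,0) for c in crops]))
# fixture
for n,A,bx in(('top',T,(340,148,402,216)),('side',S,(298,140,375,212))):
    P=A['P'];x0,y0,x1,y1=bx;Q=P[y0:y1,x0:x1].reshape(-1,3);I=A['im'][y0:y1,x0:x1].reshape(-1,3).astype(int)
    m=(I.max(1)-I.min(1)<60)
    B=Q[m&(Q[:,2]>.008)&(Q[:,2]<.018)];print(n,'plate',len(B),cv2.minAreaRect((B[:,:2]*1000).astype(np.float32)))
    B=Q[m&(Q[:,2]>.097)];print('fork high',len(B),B.min(0).round(3),B.max(0).round(3),cv2.minAreaRect((B[:,:2]*1000).astype(np.float32)))
    B=B[B[:,2]>.115];print('bar',len(B),B.mean(0).round(4),B.max(0),cv2.minAreaRect((B[:,:2]*1000).astype(np.float32)))
E
python3 m.py
```

```text
top bench z 0.0009284569169685475
box top z 0.05030696347407877 ((521.7677612304688, 171.846923828125), (261.31146240234375, 121.87464904785156), 84.54255676269531)
 blob ctr [0.52735382 0.24773569] area 2603 z5/50/95 [0.061  0.0757 0.0887]
 blob ctr [0.51421253 0.09322968] area 1341 z5/50/95 [0.074  0.0821 0.0902]
 blob ctr [0.52076318 0.17045889] area 1423 z5/50/95 [0.0608 0.0681 0.0761]
side bench z 0.0007028471316020951
box top z 0.05041110974515635 ((600.7868041992188, 164.7415008544922), (261.74176025390625, 280.664306640625), 85.27355194091797)
 blob ctr [0.52574624 0.25077186] area 2459 z5/50/95 [0.0611 0.0763 0.0879]
 blob ctr [0.51415385 0.09465575] area 1313 z5/50/95 [0.0618 0.0817 0.0878]
 blob ctr [0.52181272 0.17157739] area 1415 z5/50/95 [0.0607 0.0651 0.0744]
top plate 486 ((532.1968383789062, -250.40011596679688), (199.47048950195312, 170.05929565429688), 1.5360145568847656)
fork high 445 [ 0.331 -0.292  0.097] [ 0.52  -0.06   1.388] ((441.9617004394531, -164.56387329101562), (109.33584594726562, 284.46563720703125), 25.572128295898438)
bar 357 [ 0.4469 -0.2385  0.1822] [ 0.48257385 -0.05986109  1.38836835] ((419.8130798339844, -167.12460327148438), (67.167236328125, 269.9645690917969), 25.572128295898438)
side plate 640 ((527.904052734375, -298.314697265625), (149.9974822998047, 236.20751953125), 3.59651255607605)
fork high 320 [ 0.19  -0.294  0.097] [0.521 0.56  0.83 ] ((365.7731018066406, 140.10678100585938), (98.85902404785156, 905.56494140625), 16.481060028076172)
bar 233 [ 0.4325 -0.1797  0.1801] [0.47978017 0.56026296 0.83005286] ((344.6418151855469, 137.971923828125), (57.12156677246094, 897.6693115234375), 16.48105812072754)
```

View pics/crop.png

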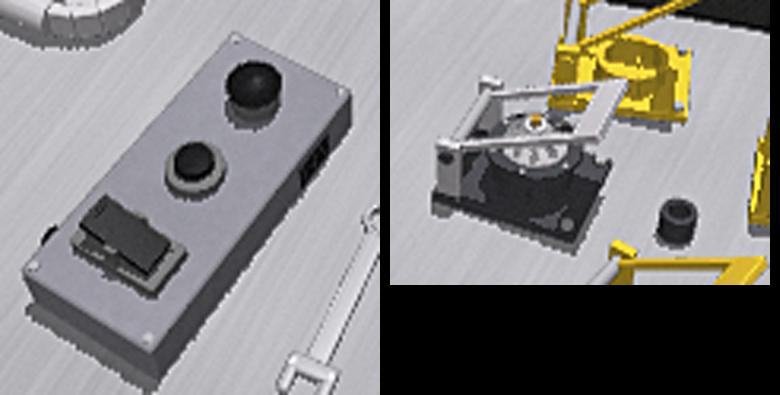

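The crop confirms the left one is the rocker with its far end high, the middle flat one is start (z≈0.072), and the right dome is the mushroom stop (z≈0.086). The steel fork is raised. Next I'll refine the bar and plate.

```bash
cat > m2.py <<'E'
from h import *
for n,bx in(('top',(340,148,402,216)),('side',(298,140,375,212))):
    A=np.load(n+'.npz');x0,y0,x1,y1=bx;Q=A['P'][y0:y1,x0:x1].reshape(-1,3);I=A['im'][y0:y1,x0:x1].reshape(-1,3).astype(int)
    ok=(A['d'][y0:y1,x0:x1].ravel()>0)&(I.max(1)-I.min(1)<50)
    F=Q[ok&(Q[:,2]>.094)&(Q[:,2]<.17)]
    print(n,len(F),F.min(0).round(3),F.max(0).round(3),cv2.minAreaRect((F[:,:2]*1000).astype(np.float32)))
    # bar: near end rows of fork
    x=F[:,0].min(); B=F[F[:,0]<x+.034]
    r=cv2.minAreaRect((B[:,:2]*1000).astype(np.float32));print(' bar',len(B),B.mean(0).round(4),np.percentile(B[:,2],[5,50,95]).round(4),r)
    hh=np.polyfit(F[:,0],F[:,2],1);print(' slope',np.arctan(-hh[0]))
    W=Q[ok&(Q[:,2]>.065)&(Q[:,2]<.094)];print(' cheeks/wheel',W.min(0).round(3),W.max(0).round(3))
    K=Q[ok&(Q[:,2]>.06)&(Q[:,0]>.575)];print(' hinge',len(K),K.mean(0).round(4),K.min(0).round(3),K.max(0).round(3))
    for q in (.48,.5,.52,.54,.56,.58,.6,.62):
        b=Q[ok&(abs(Q[:,0]-q)<.01)&(Q[:,2]>.06)]
        if len(b):print('  x',q,b[:,1].min().round(3),b[:,1].max().round(3),b[:,2].max().round(3))
E
python3 m2.py
```

```text
top 445 [ 0.437 -0.292  0.094] [ 0.529 -0.198  0.137] ((484.10003662109375, -245.428466796875), (93.61502075195312, 90.77288818359375), 2.6649668216705322)
 bar 330 [ 0.4515 -0.2458  0.1258] [0.1192 0.1258 0.1328] ((452.6700439453125, -246.4697265625), (91.34431457519531, 32.53082275390625), 89.7404556274414)
 slope 0.40941095822965223
 cheeks/wheel [ 0.477 -0.3    0.065] [ 0.594 -0.181  0.093]
 hinge 183 [ 0.5821 -0.2448  0.0717] [ 0.575 -0.3    0.062] [ 0.594 -0.181  0.084]
  x 0.48 -0.291 -0.201 0.124
  x 0.5 -0.29 -0.198 0.111
  x 0.52 -0.289 -0.198 0.102
  x 0.54 -0.287 -0.197 0.092
  x 0.56 -0.286 -0.184 0.086
  x 0.58 -0.3 -0.181 0.084
  x 0.6 -0.295 -0.271 0.077
side 321 [ 0.437 -0.294  0.094] [ 0.528 -0.196  0.134] ((482.1300048828125, -245.3159637451172), (86.75979614257812, 94.79456329345703), 3.1592295169830322)
 bar 214 [ 0.4525 -0.2398  0.1257] [0.1178 0.1261 0.1317] ((453.9988708496094, -246.83905029296875), (93.30328369140625, 33.92753219604492), 89.72994232177734)
 slope 0.41948534005097077
 cheeks/wheel [ 0.382 -0.415  0.065] [ 0.597 -0.127  0.093]
 hinge 148 [ 0.5826 -0.2406  0.0716] [ 0.575 -0.298  0.061] [ 0.597 -0.178  0.081]
  x 0.48 -0.29 -0.199 0.119
  x 0.5 -0.288 -0.197 0.111
  x 0.52 -0.29 -0.196 0.101
  x 0.54 -0.415 -0.197 0.092
  x 0.56 -0.412 -0.183 0.085
  x 0.58 -0.298 -0.178 0.081
  x 0.6 -0.295 -0.188 0.079
```

Measurements agree with the text:
- **Clamp bar:** centre at (0.452, -0.246, 0.126), with the hinge at about (0.580, -0.242).
- **Fully down:** the bar should end at about (0.438, -0.246, 0.069).

I'll shut the gripper, turn to yaw 0 and move over the bar.

>>> apply_moves --linear '[[0.69,-0.64,0],[0.69,-0.64,0],[0.69,-0.64,0],[0.69,-0.64,0],[0.69,-0.64,0]]' --delta_rot '[[0,0,0.04],[0,0,0.08],[0,0,0.126],[0,0,0.126],[0,0,0.126]]' --gripper -1 --force 40

```text
clock: 0.52
position: [0.2128, -0.5234, 0.2314]
tool_rot: [3.142, 0.0, 0.001]
force: [-0.5, 0.0, -0.4]
grip_width: 0.0257
finger_force: 0.0
```

>>> apply_moves --linear '[[0.8,-0.92,0],[0.8,-0.92,0],[0.8,-0.92,0],[0.8,-0.92,0],[0.8,-0.92,0]]' --delta_rot '[[0,0,0],[0,0,0],[0,0,0],[0,0,0],[0,0,0]]'

```text
clock: 0.93
position: [0.2934, -0.4314, 0.2313]
tool_rot: [-3.142, -0.0, 0.003]
force: [-0.3, -0.8, 0.0]
grip_width: 0.0002
finger_force: 0.0
```

>>> apply_moves --linear '[[0.8,-0.92,0],[0.8,-0.92,0],[0.8,-0.92,0],[0.8,-0.92,0],[0.8,-0.92,0]]' --delta_rot '[[0,0,0],[0,0,0],[0,0,0],[0,0,0],[0,0,0]]'

```text
clock: 1.35
position: [0.3732, -0.34, 0.2312]
tool_rot: [-3.142, 0.0, 0.002]
force: [-1.6, -0.4, -0.2]
grip_width: 0.0
finger_force: 0.0
```

>>> apply_moves --linear '[[0.77,-0.93,0],[0.77,-0.93,0],[0.77,-0.93,0],[0.77,-0.93,0],[0.77,-0.93,0]]' --delta_rot '[[0,0,0],[0,0,0],[0,0,0],[0,0,0],[0,0,0]]'

```text
clock: 1.77
position: [0.45, -0.2475, 0.231]
tool_rot: [3.142, 0.0, 0.0]
force: [-0.5, -0.8, -0.1]
grip_width: -0.0001
finger_force: 0.0
```

>>> apply_moves --linear '[[0,0,0.35],[0,0,0.65],[0,0,0.85],[0,0,0.9],[0,0,0.9]]' --delta_rot '[[0,0,0],[0,0,0],[0,0,0],[0,0,0],[0,0,0]]'

```text
clock: 2.18
position: [0.4482, -0.2487, 0.1403]
tool_rot: [-3.141, 0.003, -0.003]
force: [-0.2, 0.5, 0.3]
grip_width: 0.0001
finger_force: 0.0
```

>>> apply_moves --linear '[[0,0,0.06],[0,0,0.12],[-0.01,0,0.18],[-0.02,0,0.24],[-0.02,0,0.3]]' --delta_rot '[[0,0,0],[0,0,0],[0,0,0],[0,0,0],[0,0,0]]'

```text
clock: 2.6
position: [0.4475, -0.2473, 0.1112]
tool_rot: [3.141, -0.0, -0.001]
force: [-1.4, -1.1, 4.6]
grip_width: 0.0002
finger_force: 1.9
```

Contact at about 4.6 N, so the clamp is moving. I'll continue down along the arc.

>>> apply_moves --linear '[[-0.01,0,0.07],[-0.02,0,0.14],[-0.03,0,0.21],[-0.04,0,0.28],[-0.05,0,0.34]]' --delta_rot '[[0,0,0],[0,0,0],[0,0,0],[0,0,0],[0,0,0]]'

```text
clock: 3.02
position: [0.4426, -0.2471, 0.0765]
tool_rot: [3.142, -0.0, -0.001]
force: [1.0, -1.5, 3.3]
grip_width: -0.0003
finger_force: 1.8
```

>>> apply_moves --linear '[[0,0,0.02],[0,0,0.04],[0,0,0.06],[0,0,0.08],[0,0,0.08]]' --delta_rot '[[0,0,0],[0,0,0],[0,0,0],[0,0,0],[0,0,0]]'

```text
clock: 3.43
position: [0.4426, -0.247, 0.0691]
tool_rot: [-3.141, 0.0, -0.001]
force: [-0.5, -0.1, -0.5]
grip_width: -0.0
finger_force: 0.0
```

>>> apply_moves --linear '[[0,0,0.01],[0,0,0.02],[0,0,0.03],[0,0,0.03],[0,0,0.03]]' --delta_rot '[[0,0,0],[0,0,0],[0,0,0],[0,0,0],[0,0,0]]'

```text
clock: 3.85
position: [0.4428, -0.2472, 0.0683]
tool_rot: [3.141, -0.001, -0.001]
force: [-14.9, 6.9, 56.4]
grip_width: -0.0005
finger_force: 28.5
```

The stop is reached at 56 N. I'll lift and check the clamp.

>>> apply_moves --linear '[[0,0,-0.2],[0,0,-0.5],[0,0,-0.8],[0,0,-1],[0,0,-1]]' --delta_rot '[[0,0,0],[0,0,0],[0,0,0],[0,0,0],[0,0,0]]'

```text
clock: 4.27
position: [0.4445, -0.2477, 0.1701]
tool_rot: [3.139, -0.006, -0.001]
force: [1.0, 0.3, -0.4]
grip_width: 0.0
finger_force: 0.0
```

>>> apply_moves --linear '[[0.1,-0.3,-0.3],[0.2,-0.6,-0.3],[0.2,-1,-0.3],[0.2,-1,-0.3],[0.2,-1,-0.3]]' --delta_rot '[[0,0,0],[0,0,0],[0,0,0],[0,0,0],[0,0,0]]'

```text
clock: 4.68
position: [0.4631, -0.1449, 0.1961]
tool_rot: [-3.141, -0.0, 0.003]
force: [-0.1, -1.5, 0.9]
grip_width: -0.0003
finger_force: 0.0
```

```bash
python3 - <<'E'
from h import *
s=monitor.observe();print(s['clock'],s['position'],s['force'])
for n in('side','top'):
    im,d,P=cloud(n); np.savez(n,im=im,d=d,P=P)
    m=(P[...,0]>.42)&(P[...,0]<.455)&(abs(P[...,1]+.246)<.045)&(P[...,2]>.05)&(d>0)
    Q=P[m];print(n,len(Q),Q.mean(0).round(4),np.percentile(Q[:,2],[5,50,95]).round(4))
E
python3 m.py | grep blob
```

```text
4.6833 [ 0.46311824 -0.14489361  0.19608878] [-0.12988556 -1.52423698  0.85897373]
side 206 [ 0.4402 -0.2416  0.069 ] [0.0654 0.0695 0.0717]
top 38 [ 0.4413 -0.2734  0.1447] [0.0649 0.0701 0.5494]
 blob ctr [0.52809194 0.2468723 ] area 2545 z5/50/95 [0.0615 0.0767 0.0903]
 blob ctr [0.51423173 0.09363911] area 1355 z5/50/95 [0.0752 0.0825 0.0903]
 blob ctr [0.52118401 0.17071054] area 1413 z5/50/95 [0.0609 0.0668 0.0777]
 blob ctr [0.52587495 0.25129259] area 2495 z5/50/95 [0.0609 0.0759 0.0875]
 blob ctr [0.51415122 0.09422387] area 1349 z5/50/95 [0.0619 0.0818 0.0884]
 blob ctr [0.52160534 0.1723757 ] area 1424 z5/50/95 [0.0607 0.0661 0.0746]
```

The clamp is level at z≈0.069. Now to the rocker at about (0.558, 0.2465).

>>> apply_moves --linear '[[0.24,-0.4,0],[0.24,-0.8,0],[0.24,-0.98,0],[0.24,-0.98,0],[0.24,-0.98,0]]' --delta_rot '[[0,0,0],[0,0,0],[0,0,0],[0,0,0],[0,0,0]]'

```text
clock: 5.2
position: [0.4869, -0.0491, 0.196]
tool_rot: [-3.142, 0.0, -0.0]
force: [-0.4, -1.1, 0.9]
grip_width: 0.0
finger_force: 0.0
```

>>> apply_moves --linear '[[0.24,-0.4,0],[0.24,-0.8,0],[0.24,-0.98,0],[0.24,-0.98,0],[0.24,-0.98,0]]' --delta_rot '[[0,0,0],[0,0,0],[0,0,0],[0,0,0],[0,0,0]]'

```text
clock: 5.62
position: [0.5112, 0.0481, 0.196]
tool_rot: [3.141, 0.0, -0.001]
force: [0.2, -1.1, -0.1]
grip_width: 0.0002
finger_force: 0.0
```

>>> apply_moves --linear '[[0.24,-0.4,0],[0.24,-0.8,0],[0.24,-0.98,0],[0.24,-0.98,0],[0.24,-0.98,0]]' --delta_rot '[[0,0,0],[0,0,0],[0,0,0],[0,0,0],[0,0,0]]'

```text
clock: 6.03
position: [0.5355, 0.1455, 0.1959]
tool_rot: [3.141, 0.0, -0.002]
force: [0.3, -0.2, 0.4]
grip_width: 0.0002
finger_force: 0.0
```

>>> apply_moves --linear '[[0.24,-0.4,0],[0.24,-0.8,0],[0.24,-0.98,0],[0.24,-0.98,0],[0.24,-0.98,0]]' --delta_rot '[[0,0,0.043],[0,0,0.043],[0,0,0.043],[0,0,0.043],[0,0,0.043]]'

```text
clock: 6.45
position: [0.5598, 0.2431, 0.1959]
tool_rot: [3.141, 0.0, -0.092]
force: [0.8, -1.5, 0.4]
grip_width: -0.0
finger_force: 0.0
```

>>> apply_moves --linear '[[-0.02,-0.03,0.35],[-0.02,-0.03,0.65],[-0.02,-0.03,0.9],[-0.02,-0.03,0.98],[-0.02,-0.03,0.98]]' --delta_rot '[[0,0,0],[0,0,0],[0,0,0],[0,0,0],[0,0,0]]'

```text
clock: 6.87
position: [0.5573, 0.245, 0.0968]
tool_rot: [3.139, 0.002, -0.094]
force: [-0.5, 0.1, 0.5]
grip_width: -0.0001
finger_force: 0.0
```

>>> apply_moves --linear '[[0,0,0.03],[0,0,0.07],[0,0,0.11],[0,0,0.15],[0,0,0.18]]' --delta_rot '[[0,0,0],[0,0,0],[0,0,0],[0,0,0],[0,0,0]]'

```text
clock: 7.28
position: [0.5581, 0.248, 0.0806]
tool_rot: [-3.141, -0.001, -0.091]
force: [1.9, -0.1, 2.3]
grip_width: 0.0
finger_force: 1.3
```

>>> apply_moves --linear '[[0,0,0.01],[0,0,0.02],[0,0,0.03],[0,0,0.04],[0,0,0.04]]' --delta_rot '[[0,0,0],[0,0,0],[0,0,0],[0,0,0],[0,0,0]]'

```text
clock: 7.7
position: [0.5576, 0.248, 0.0763]
tool_rot: [-3.141, -0.0, -0.091]
force: [1.9, 0.2, 2.2]
grip_width: -0.0003
finger_force: 1.5
```

>>> apply_moves --linear '[[0,0,0.01],[0,0,0.01],[0,0,0.02],[0,0,0.02],[0,0,0.02]]' --delta_rot '[[0,0,0],[0,0,0],[0,0,0],[0,0,0],[0,0,0]]'

```text
clock: 8.12
position: [0.5577, 0.2481, 0.075]
tool_rot: [-3.141, -0.001, -0.091]
force: [0.5, -1.5, 14.2]
grip_width: -0.0
finger_force: 6.7
```

>>> apply_moves --linear '[[0,0,0.01],[0,0,0.01],[0,0,0.01],[0,0,0.01],[0,0,0.01]]' --delta_rot '[[0,0,0],[0,0,0],[0,0,0],[0,0,0],[0,0,0]]'

```text
clock: 8.53
position: [0.5578, 0.2481, 0.0747]
tool_rot: [-3.141, -0.001, -0.091]
force: [-3.6, -3.4, 26.4]
grip_width: 0.0003
finger_force: 12.2
```

>>> apply_moves --linear '[[0,0,-0.2],[0,0,-0.5],[0,0,-0.7],[0,0,-0.7],[0,0,-0.7]]' --delta_rot '[[0,0,0],[0,0,0],[0,0,0],[0,0,0],[0,0,0]]'

```text
clock: 8.95
position: [0.5575, 0.2481, 0.144]
tool_rot: [-3.141, -0.001, -0.091]
force: [0.6, -0.0, -0.6]
grip_width: 0.0003
finger_force: 0.0
```

```bash
python3 - <<'E'
from h import *
s=monitor.observe();print(s['clock'],s['position'],s['force'])
im,d,P=cloud('side');cv2.imwrite('pics/s2.png',cv2.resize(im[130:350,190:400,::-1],None,fx=2.6,fy=2.6,interpolation=2))
ex=np.array([.9958,-.092]);ey=np.array([.092,.9958])
r=(P[...,:2]-[.527,.249]);a=r@ex;b=r@ey
m=(abs(a)<.027)&(abs(b)<.011)&(P[...,2]>.06)&(P[...,2]<.095)&(d>0)
print(m.sum(),'tilt',np.arctan(np.polyfit(a[m],P[...,2][m],1)))
E
```

```text
8.95 [0.5574537  0.24814386 0.14395612] [ 0.61221638 -0.03295384 -0.63439724]
241 tilt [0.00333872 0.07809959]
```

View pics/s2.png

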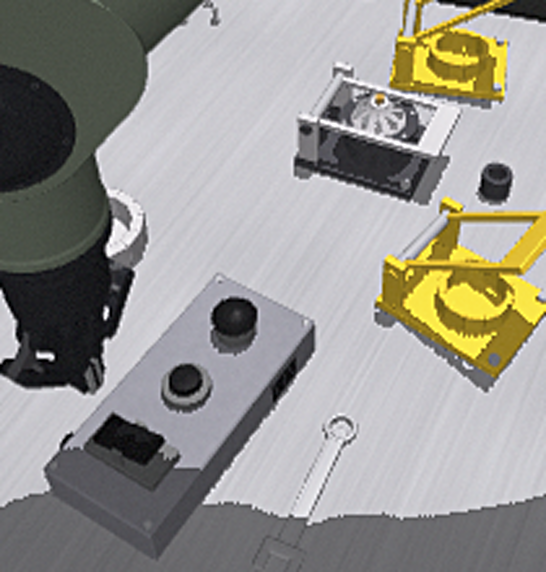

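The picture shows the clamp level and the rocker cap (130,440) apparently tipped, but the fitted tilt is odd. I'll check the height profile.

```bash
cat > prof.py <<'E'
from h import *
ex=np.array([.9958,-.092]);ey=np.array([.092,.9958])
for n in('side','top'):
    im,d,P=cloud(n)
    r=(P[...,:2]-[.527,.249]);a=r@ex;b=r@ey
    for q in np.arange(-.036,.037,.006):
        m=(abs(a-q)<.003)&(abs(b)<.01)&(P[...,2]>.055)&(P[...,2]<.1)&(d>0)
        print(n,round(q,3),m.sum(),np.percentile(P[...,2][m],[10,50,90]).round(4) if m.any() else '')
E
python3 prof.py
```

```text
side -0.036 16 [0.0556 0.0594 0.0625]
side -0.03 25 [0.061  0.0621 0.0645]
side -0.024 48 [0.0621 0.0821 0.0877]
side -0.018 36 [0.0618 0.0855 0.0871]
side -0.012 21 [0.082  0.0846 0.0861]
side -0.006 18 [0.0808 0.0826 0.084 ]
side -0.0 22 [0.0807 0.0815 0.0828]
side 0.006 20 [0.0787 0.0798 0.0818]
side 0.012 17 [0.0773 0.0786 0.0797]
side 0.018 21 [0.0754 0.0769 0.0782]
side 0.024 15 [0.0743 0.0755 0.0765]
side 0.03 17 [0.0732 0.0747 0.0772]
side 0.036 5 [0.0643 0.0721 0.0727]
top -0.036 0 
top -0.03 0 
top -0.024 0 
top -0.018 0 
top -0.012 0 
top -0.006 0 
top -0.0 0 
top 0.006 0 
top 0.012 0 
top 0.018 0 
top 0.024 0 
top 0.03 0 
top 0.036 3 [0.0584 0.0591 0.0592]
```

The cap slopes -0.25 rad, so it is fully over. Now to the start button at (0.521, 0.171).

>>> apply_moves --linear '[[-0.1,0.3,0],[-0.2,0.6,0],[-0.29,0.8,0],[-0.29,0.8,0],[-0.29,0.8,0]]' --delta_rot '[[0,0,0],[0,0,0],[0,0,0],[0,0,0],[0,0,0]]'

```text
clock: 9.52
position: [0.5208, 0.1699, 0.1427]
tool_rot: [3.141, 0.001, -0.093]
force: [-0.2, 0.9, 0.3]
grip_width: 0.0003
finger_force: 0.0
```

>>> apply_moves --linear '[[0,0,0.3],[0,0,0.5],[0,0,0.64],[0,0,0.64],[0,0,0.64]]' --delta_rot '[[0,0,0],[0,0,0],[0,0,0],[0,0,0],[0,0,0]]'

```text
clock: 9.93
position: [0.5209, 0.1716, 0.0786]
tool_rot: [3.141, 0.002, -0.09]
force: [0.5, -0.3, 0.8]
grip_width: -0.0001
finger_force: 0.0
```

>>> apply_moves --linear '[[0,0,0.03],[0,0,0.06],[0,0,0.09],[0,0,0.12],[0,0,0.12]]' --delta_rot '[[0,0,0],[0,0,0],[0,0,0],[0,0,0],[0,0,0]]'

```text
clock: 10.35
position: [0.5218, 0.1712, 0.0673]
tool_rot: [-3.141, -0.001, -0.091]
force: [1.8, 0.5, 4.4]
grip_width: -0.0
finger_force: 2.0
```

>>> apply_moves --linear '[[0,0,0.01],[0,0,0.015],[0,0,0.02],[0,0,0.02],[0,0,0.02]]' --delta_rot '[[0,0,0],[0,0,0],[0,0,0],[0,0,0],[0,0,0]]'

```text
clock: 10.77
position: [0.5218, 0.1712, 0.066]
tool_rot: [-3.141, -0.001, -0.091]
force: [-1.3, 1.3, 12.8]
grip_width: 0.0
finger_force: 6.2
```

>>> apply_moves --linear '[[0,0,0.005],[0,0,0.005],[0,0,0.005],[0,0,0.005],[0,0,0.005]]' --delta_rot '[[0,0,0],[0,0,0],[0,0,0],[0,0,0],[0,0,0]]'

```text
clock: 11.18
position: [0.5218, 0.1712, 0.0658]
tool_rot: [-3.141, -0.001, -0.091]
force: [-2.7, 0.1, 21.0]
grip_width: -0.0
finger_force: 10.2
```

```bash
python3 - <<'E'
from h import *
s=monitor.observe();print(s['clock'],s['position'],s['force'])
print(workorder.job_done())
E
```

```text
11.1833 [0.5218062  0.17122055 0.06581811] [-2.7250366   0.10832045 21.01205786]
the job is handed in; nothing more can be done
None
```

I handed the job in at 11.2 s with the clamp fully down, the rocker fully over and the start button held in at about 21 N; the stop button and loose parts were not touched, and the judge returned no verdict.

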